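Hook the job tray out from under the riser

TASK

Bring the yellow job tray out from under the low plywood riser: first set the solder reel that blocks its way upright on the desk to one side of the tray's path, then use the orange-handled drag hook to catch the tray's wire loop and drag the tray towards you until all of it is clear of the riser, with the remote control still in it. Then unhook the tool and lay it flat on the desk, clear of the tray. Do not touch the trays with the fingers, do not let the yellow tray bump the reel, and leave the blue tray, the bottle, the screw pot and the cutters where they are.

Things in the scene. Friction and masses are not known exactly. Their poses are not given: they have to be found in the camera images.
- riser: Fixed plywood riser, 182 wide (y), 172 deep (x), roof 60 to 70 mm up, red multimeter on top (to 130 mm). Origin: on the desk under the middle of the roof's front edge; x points inward, away from the open front, y left, z up. Two bays centred on y = +41 and -41 mm, 78 mm wide, open to -x; their walls begin at x = 43 mm, before that only roof. No sill: trays slide out along -x on the desk.
- tray_yellow: Yellow open tray, 96 long (x), 70 wide (y), 44 mm high, 4 mm walls and floor, about 0.22 kg, loose, in either bay. Origin: centre of its underside; x points into the riser, nearly parallel to the riser's x; front wall at x = -48 mm. The tip of its wire loop stands between 8 mm in front of the roof's front edge and 17 mm behind it. A remote control lies in it.
- loop (a point): Middle of the hole of the yellow tray's steel wire loop: 65 mm in front of the tray's origin, 23 mm above its underside. The loop stands upright on the front wall in the tray's x-z plane (y = 0), so the hole is open sideways, along y: 32 mm long (x), 29 mm high (z); wire 5 mm thick; front tip at x = -85.5 mm of the tray. Same axes as the tray.
- tray_blue: Blue tray of the same shape and size in the other bay, with ICs in pink foam; to be left alone. Same frame as the yellow tray.
- remote: Black card remote control, 86 x 40 x 8 mm, lying loose in the yellow tray. Origin: centre of its underside.
- hook_tool: Drag hook lying flat on the desk. Orange handle 100 long (x), 18 wide (y), 22 mm high, flat sides; origin: centre of the handle's underside, z up. A 6 mm steel shank runs along +x, 11 mm above the underside, to x = 130 mm, bends square to the right (-y) in the flat plane and ends at y = -33 mm. 0.09 kg, heaviest a little ahead of the origin. The desk's front edge is at x = 0.30 m.
- hook_bar (a point): Point on the bent bar of the drag hook, at x = 130, y = -18, z = 11 mm of the tool (15 mm from the bar's end); turns with the tool.
- reel: Reel of solder wire with blue flanges, diameter 58 mm, 40 mm high, about 0.24 kg, standing upright on the desk in front of the yellow tray. Origin: centre of its underside. Around: a microscope's boom and head hang over the work from z = 0.46 m up, so stay low there; its black foot, 24 mm high, covers y = -0.07 to 0.18, x = 0.335 to 0.525.
- bottle: White spray bottle, diameter 38 mm, 141 mm tall, standing to the left of the riser; leave alone. Origin: centre of its underside.
- pot: Screw pot with dark lid, diameter 43 mm, 38 mm high, standing to the right of the riser; leave alone. Origin: centre of its underside.
- cutters: Red side cutters, 134 x 41 x 11 mm, lying at the left near the front edge of the desk; leave alone. Origin: centre of its underside.
Things that resemble listed ones, but are neither listed nor needed, are in the scene too. Leave any pink or purple look-alike of the reel alone.

How it is judged:
By the outcome, as a careful person would: the job done as asked, in the order asked, and still so for the second after the job is handed in, with the robot touching nothing.
It also fails if it takes over 69 s, if anything falls off the work surface, if the arm or the gripper's body presses on something with over 40 N, if the wrist force passes 120 N, or if a joint passes its speed limit or range.

ROBOT

A 6-joint arm with a two-finger parallel gripper is mounted at the origin on a cart in front of the work surface, level with it; the furniture and walls round the work are solid. World frame = base frame: x ahead of the robot, y to its left, z up, the work surface at z = 0. Lengths are in mm, angles in rad, forces in N, time in s.
With the tool pointing down it reaches from about 275 to 750 mm from the base axis. Payload 10.2 kg.
Tool frame: the origin (TCP) lies on the centre line of the jaws, within the pads' length; the fingertips stand 17 mm ahead of it and the grasp point (between the pads) lies 2 mm behind it (ctrl.tip_extent is the distance from the TCP to the fingertips, in mm); z points along the fingers, y is the line along which they close (so a half turn about z gives the same grasp; the last joint's range is limited). The gripper opens to 85 mm and grips with 20 to 120 N. Pads are 22 mm wide; open, the fingers measure 114 mm over their backs; the gripper's body (76 mm by 85 mm) begins 54 mm behind the grasp point. The pads swing forward as they close: fully open they stand 13 mm farther back than shut.
Start: joints at [-1.361, 0.313, 1.498, -0, 1.331, -0.223], TCP at [220.181, -476.604, 248.294] pointing down, gripper open.
Joint ranges: [-2.94, 2.94], [-0.97, 2.17], [0.19, 2.56], [-1.23, 4.37], [0.02, 3.11], [-2.88, 2.88]. Speed limits (rad/s): [2.39, 2.39, 3.01, 3.14, 3.14, 3.14].

INTERFACE

Orientations are given as a unit quaternion [w, x, y, z].
In Python, from rig import sensors, capture, ctrl, cut_out, place_of gives the robot as it stands.
- The arm moves only by the shell command python3 -m jog 'ROWS' [FORCE]. ROWS is JSON, a list of rows, each a list of 3 entries, a list of its own where there are three numbers: the shift along the world's x, y, z in mm, then the turn, a rotation vector about the world's x, y, z in degrees, then the closure, from 0 (fully open) to 1 (shut). A call has exactly 8 rows; each row is the pose to reach, as a shift and turn from the pose commanded when the call began; what a row does not reach only later rows make up. A row lasts 1/12 s, in which the tool goes at most 41.7 mm and 7.16 degrees, less where a joint would pass 70% of its speed; a pose out of reach is approached as far as the arm can. A call with a gripper value outside its range is refused whole. The fingers move at their own pace and stop on an object; FORCE is the grip in N (left out, the last holds). Time passes only in rows, so rows that repeat a pose let the fingers close, or fill a call up. It gives the time, the measured TCP pose, the force and the opening at its end, in the units of the state.
- sensors.sense(): the state, without advancing time (a new reading comes with each control period).
- capture(name): name is "side" or "top"; returns a dict with "color" (480x640x3 uint8, blue, green, red), "z_map" (480x640 float32, mm along the optical axis (not along the pixel's ray), 0 where there is no reading), "camera_matrix" (3x3 intrinsics, pixels), "R" (3x3) and "t" (3): a world point X has camera coordinates R X + t. Camera axes: x right, y down, z forward; pixel columns grow to the right and rows downward; lengths in mm; the calibration is good to about 2 mm. A picture is of the moment at which its call begins.
- ctrl.finish_job(): hands the job in, once; it reports no verdict.
Trained networks look in a picture, given as the dict that the camera call returned (one of the last four; its "shot" number tells which), for a name from the list of things; names that differ only in an ending like _2 or _b are one class to them, and where a whole thing is asked for, a point or a joint stands for the part that bears it (a point fixed in the world has none). Each returns a list of dicts, best first, with "p" (0 to 1); they miss things now and then, are a little off and sometimes report something else, mostly with a low value. They report only what shows in the picture. A call takes as long as a camera call. They do not tell look-alikes from the thing itself.
- cut_out(picture, query): "region" (480x640 bool, what is visible of it) and "box" ([left, top, right, bottom] in pixels, round what is visible of it).
- place_of(picture, query): "centre" ([row, column] in pixels: a listed point, or the origin of a listed thing).
The state is a dict: "time_s": time; "joints": joint angles; "dq": joint speeds; "tau": joint torques, N m; "eef_pos": TCP position; "ee_rot": TCP orientation; "force": force on the tool from outside, world axes, zero at the start; "wrist_torque": the same for the moment, N m; "grip_width": opening from 0.0 (shut) to 1.0 (fully open).
Only numpy, scipy, OpenCV 4.12 (cv2) and the standard library are available. Lean on these libraries where they do the work, as an engineer would, in place of code of your own. Each camera call takes 0.05 s, during which the arm holds its last target. There are 200 camera calls.

## Working session

There is one attempt and no reset: what is moved stays moved. The work goes in short steps, Python scripts to look and compute and a shell command to move; the robot and the scene stay as the last step left them, time stands still between calls to the robot, and variables do not carry over. Pictures are saved under pics/ and viewed, on a budget of 10 in all, crops included, one or two more only if the job needs it, and the job is handed in when it is done.

```bash
mkdir -p pics; cat > h.py <<'E'
import numpy as np, cv2
from rig import sensors, capture, ctrl, cut_out, place_of
def ray(p,r,c,z):
    "world point on plane z through pixel"
    K=p["camera_matrix"];R=np.array(p["R"]);t=np.array(p["t"])
    d=R.T@np.linalg.inv(K)@np.array([c,r,1.]);o=-R.T@t
    return o+d*(z-o[2])/d[2]
def cloud(p):
    K=p["camera_matrix"];R=np.array(p["R"]);t=np.array(p["t"]);z=p["z_map"]
    v,u=np.mgrid[:480,:640];c=np.stack([(u-K[0,2])/K[0,0]*z,(v-K[1,2])/K[1,1]*z,z],-1)
    return (c-t)@R
E
python3 - <<'E'
from h import *
for n in("top","side"):
    p=capture(n);cv2.imwrite(f"pics/{n}0.png",p["color"]);W=cloud(p)
    print(n,"cam",(-np.array(p["R"]).T@p["t"]).round())
    for q in["riser","tray_yellow","loop","tray_blue","hook_tool","hook_bar","reel","bottle","pot","cutters","remote"]:
        for d in place_of(p,q)[:3]:
            r,c=d["centre"];print(q,round(d["p"],2),int(r),int(c),"z0:",ray(p,r,c,0).round(),"depthpt",W[min(479,int(r)),min(639,int(c))].round())
print(sensors.sense())
E
```

```text
top cam [ 159.  373. 1478.]
riser 0.93 243 262 z0: [568. 410.   0.] depthpt [571. 411.  -4.]
loop 0.28 299 348 z0: [374. 242.   0.] depthpt [370. 245.  23.]
hook_tool 0.79 299 349 z0: [372. 240.   0.] depthpt [370. 242.  22.]
hook_bar 0.77 313 297 z0: [373. 372.   0.] depthpt [372. 372.  17.]
hook_bar 0.16 335 241 z0: [359. 516.   0.] depthpt [360. 516.   8.]
reel 0.84 342 185 z0: [379. 650.   0.] depthpt [377. 645.  32.]
reel 0.75 268 297 z0: [483. 342.   0.] depthpt [476. 343.  35.]
reel 0.57 190 456 z0: [ 569. -108.    0.] depthpt [430.  56. 501.]
bottle 0.7 301 220 z0: [453. 545.   0.] depthpt [439. 537.  83.]
pot 0.72 202 316 z0: [636. 249.   0.] depthpt [625. 253.  36.]
cutters 0.67 339 241 z0: [349. 520.   0.] depthpt [351. 519.   2.]
remote 0.69 298 222 z0: [459. 540.   0.] depthpt [443. 530.  89.]
side cam [-356.  400.  560.]
tray_yellow 0.68 243 245 z0: [661. 425.   0.] depthpt [601. 426.  34.]
loop 0.6 245 261 z0: [642. 386.   0.] depthpt [619. 389.  15.]
hook_tool 0.61 306 343 z0: [365. 239.   0.] depthpt [364. 240.   1.]
hook_tool 0.27 295 195 z0: [458. 535.   0.] depthp
[... 514 characters left out ...]
0.] depthpt [360. 525.   0.]
{'time_s': 1.2, 'joints': array([-1.36139910e+00,  3.12883414e-01,  1.49770410e+00, -2.94447431e-05,
        1.33101114e+00, -2.23400226e-01]), 'dq': array([ 0.00118248, -0.0006739 , -0.00080196,  0.00111943, -0.00165645,
        0.00105509]), 'tau': array([ 8.00904709e-04, -4.12171555e+01, -2.59893805e+01, -1.63475884e-04,
        5.40862929e-04,  1.09461939e-05]), 'eef_pos': array([ 220.17370264, -476.60062689,  248.30112193]), 'ee_rot': array([-3.09925486e-06,  9.76676273e-01,  2.14717157e-01, -1.42797902e-05]), 'force': array([-1.56714016,  0.02213859, -1.07535656]), 'wrist_torque': array([0.02492889, 0.0316938 , 0.00499263]), 'grip_width': 1.001966847364344}
```

View pics/top0.png

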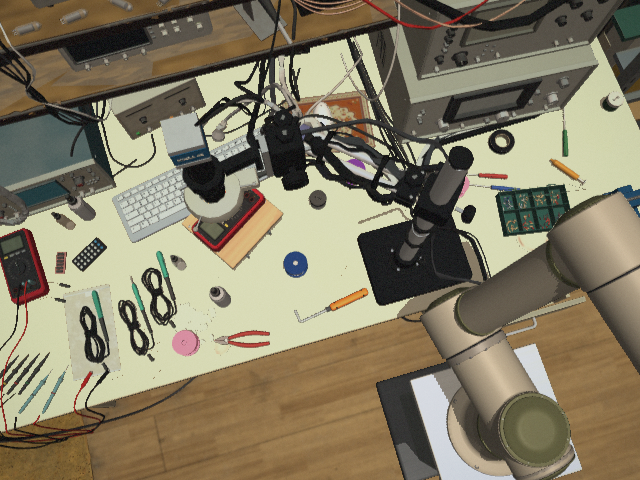

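View pics/side0.png

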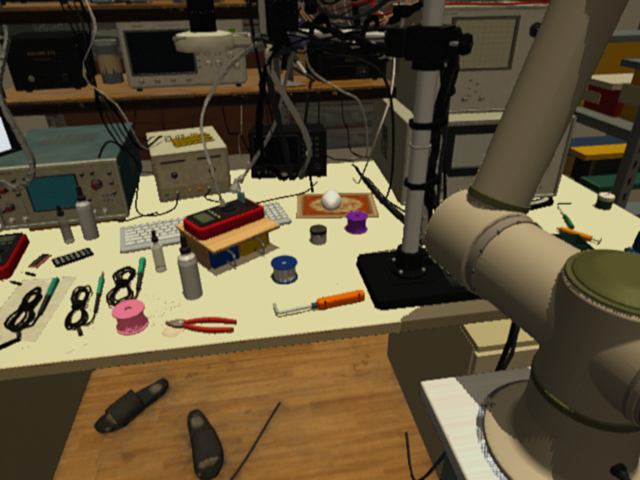

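Top view: blue reel at (264,296), hook handle at (299,349) with its bar at (313,297), riser around (228,237). Candidates for the reel: blue (264,296), pink (342,185), and purple (side view row 222, col 357). The description makes it the blue one. There's one orange drag hook; the orange pen far right at (170,565) is a look-alike.

```bash
python3 - <<'E'
from h import *
P={n:capture(n) for n in("top","side")}
a=cv2.resize(P["side"]["color"][190:320,165:385],(780,460),interpolation=cv2.INTER_CUBIC)
cv2.imwrite("pics/side_crop.png",a)
def rect(pts):
    (c,s,ang)=cv2.minAreaRect(pts[:,:2].astype(np.float32));return np.round(c,1),np.round(s,1),round(ang,1)
for n,p in P.items():
    W=cloud(p);v=p["z_map"]>0;hsv=cv2.cvtColor(p["color"],cv2.COLOR_BGR2HSV).astype(int);H,S,V=hsv[...,0],hsv[...,1],hsv[...,2]
    x,y,z=W[...,0],W[...,1],W[...,2]
    near=lambda cx,cy,r:v&(np.hypot(x-cx,y-cy)<r)
    m=near(476,343,45)&(z>12)&(z<50);q=W[m];print(n,"reel",len(q),"zmax",np.percentile(q[:,2],95),cv2.minEnclosingCircle(q[:,:2].astype(np.float32)), "top only",cv2.minEnclosingCircle(q[q[:,2]>33][:,:2].astype(np.float32)))
    m=near(370,250,90)&(z>5)&(z<40)&(H<18)&(S>140)&(V>90);q=W[m];print(n,"handle",len(q),q.mean(0).round(1),rect(q))
    m=near(370,340,60)&(z>3)&(z<30)&(y>285);q=W[m];print(n,"shank",len(q),rect(q))
    m=near(570,410,170)&(z>55)&(z<80)&(S>50)&(H<30)&(H>8);q=W[m];print(n,"roof",len(q),np.median(q[:,2]),rect(q))
    h=cv2.convexHull(q[:,:2].astype(np.float32));print(cv2.approxPolyDP(h,12,True).reshape(-1,2).round())
    m=near(570,410,170)&(z>3)&(z<52)&(S>130)&(H>18)&(H<34)&(x<640);q=W[m];print(n,"yellow",len(q), q.mean(0).round() if len(q) else 0)
    m=near(570,410,170)&(z>3)&(z<52)&(S>100)&(H>100)&(H<130)&(x>510);q=W[m];print(n,"blue",len(q), q.mean(0).round() if len(q) else 0)
E
```

```text
top reel 434 zmax 45.29444986436404 ((488.5716552734375, 344.72210693359375), 29.232839584350586) top only ((488.5716552734375, 344.72210693359375), 29.232839584350586)
top handle 220 [371.4 242.7  21.6] (array([371. , 243.1]), array([17.9, 98. ]), 9.2)
top shank 481 (array([369.8, 341.4]), array([117., 112.]), 2.4)
top roof 1741 70.00227035508898 (array([629.9, 462.3]), array([171.3, 182.6]), 33.2)
[[707. 463.]
 [694. 520.]
 [627. 569.]
 [510. 493.]
 [610. 343.]
 [661. 373.]]
top yellow 0 0
top blue 27 [513. 346.  38.]
side reel 505 zmax 41.529493379308185 ((490.01690673828125, 344.8721923828125), 30.679584503173828) top only ((490.01690673828125, 344.8721923828125), 30.679584503173828)
side handle 510 [366.4 244.9  17.3] (array([370.8, 243.9]), array([22.1, 98.3]), 8.4)
side shank 228 (array([372.3, 331.3]), array([95.1, 58.5]), 79.7)
side roof 1376 70.19361944521833 (array([565. , 443.5]), array([194. , 216.5]), 13.6)
[[659. 375.]
 [635. 565.]
 [445. 525.]
 [607. 343.]]
side yellow 296 [612. 409.  20.]
side blue 336 [564. 471.  22.]
```

View pics/side_crop.png

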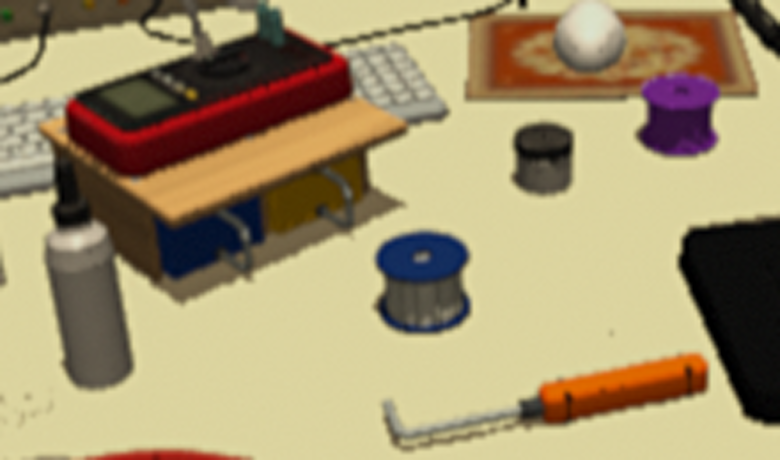

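Close crop (side view): blue reel, wound with wire, at about (425,280) in the crop. Yellow tray is in the right-hand bay with its loop at (340,195), and the blue tray is in the left bay. The hook's bar points away from the robot. Riser yaw is about 33.4° and its front middle is about (560,418). The reel is at (489,345). I'll go round the microscope pole, close to the base.

```bash

python3 -m jog '[[[70,270,-30],[0,0,50],0],[[70,270,-30],[0,0,50],0],[[70,270,-30],[0,0,50],0],[[70,270,-30],[0,0,50],0],[[70,270,-30],[0,0,50],0],[[70,270,-30],[0,0,50],0],[[70,270,-30],[0,0,50],0],[[70,270,-30],[0,0,50],0]]' 40
python3 -m jog '[[[0,250,-20],[0,0,50],0],[[0,250,-20],[0,0,50],0],[[0,250,-20],[0,0,50],0],[[0,250,-20],[0,0,50],0],[[0,250,-20],[0,0,50],0],[[0,250,-20],[0,0,50],0],[[0,250,-20],[0,0,50],0],[[0,250,-20],[0,0,50],0]]'
python3 -m jog '[[[60,200,-50],[0,0,0],0],[[60,200,-50],[0,0,0],0],[[60,200,-50],[0,0,0],0],[[60,200,-50],[0,0,0],0],[[60,200,-50],[0,0,0],0],[[60,200,-50],[0,0,0],0],[[60,200,-50],[0,0,0],0],[[60,200,-50],[0,0,0],0]]'
```

```text
time_s: 1.97
eef_pos: [290.5, -202.3, 217.9]
ee_rot: [-0.001, 0.791, 0.611, 0.0]
force: [0.2, -1.5, -0.1]
grip_width: 0.999
time_s: 2.63
eef_pos: [290.0, 45.2, 198.4]
ee_rot: [0.0, 0.459, 0.889, 0.0]
force: [-0.2, -0.4, 0.6]
grip_width: 1.003
time_s: 3.3
eef_pos: [350.8, 242.0, 148.2]
ee_rot: [-0.0, 0.465, 0.885, -0.0]
force: [0.2, -0.8, 0.2]
grip_width: 1.0
```

```bash

python3 -m jog '[[[35,25,-20],[0,0,0],0],[[70,51,-40],[0,0,0],0],[[105,76,-40],[0,0,0],0],[[139,102,-40],[0,0,0],0],[[139,102,-40],[0,0,0],0],[[139,102,-40],[0,0,0],0],[[139,102,-40],[0,0,0],0],[[139,102,-40],[0,0,0],0]]'
python3 - <<'E'
from h import *
p=capture("side");cv2.imwrite("pics/s1.png",cv2.resize(p["color"][150:350,150:410],(780,600)))
E
```

```text
time_s: 3.97
eef_pos: [489.1, 343.4, 108.8]
ee_rot: [-0.0, 0.465, 0.886, -0.0]
force: [0.1, 0.5, -0.2]
grip_width: 0.999
```

View pics/s1.png

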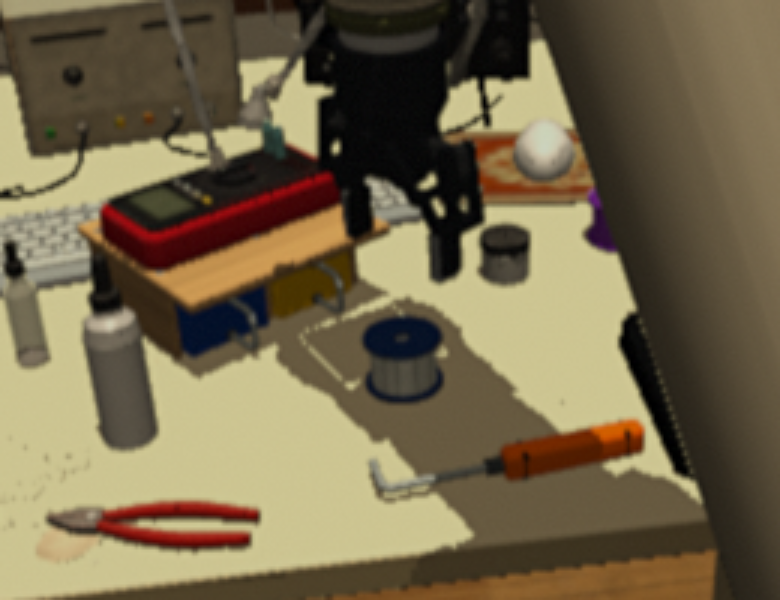

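The gripper hangs centred over the blue reel (400,355) with nothing under the fingers. Descend and grip.

```bash

python3 -m jog '[[[0,0,-35],[0,0,0],0],[[0,0,-60],[0,0,0],0],[[0,0,-75],[0,0,0],0],[[0,0,-75],[0,0,0],0],[[0,0,-75],[0,0,0],1],[[0,0,-75],[0,0,0],1],[[0,0,-75],[0,0,0],1],[[0,0,-75],[0,0,0],1]]' 40
python3 -m jog '[[[0,0,0],[0,0,0],1],[[0,0,0],[0,0,0],1],[[0,0,0],[0,0,0],1],[[0,0,0],[0,0,0],1],[[0,0,15],[0,0,0],1],[[0,0,30],[0,0,0],1],[[0,0,30],[0,0,0],1],[[0,0,30],[0,0,0],1]]'
```

```text
time_s: 4.68
eef_pos: [490.0, 345.6, 35.6]
ee_rot: [0.001, 0.463, 0.886, 0.001]
force: [-0.8, -2.0, 6.4]
grip_width: 0.654
time_s: 5.35
eef_pos: [489.5, 345.5, 64.3]
ee_rot: [0.001, 0.463, 0.886, 0.001]
force: [0.1, 0.5, -2.1]
grip_width: 0.649
```

```bash

python3 -m jog '[[[12,-25,0],[0,0,0],1],[[25,-50,0],[0,0,0],1],[[38,-75,0],[0,0,0],1],[[50,-98,0],[0,0,0],1],[[50,-98,0],[0,0,-15],1],[[50,-98,-15],[0,0,0],1],[[50,-98,-25],[0,0,0],1],[[50,-98,-28],[0,0,0],1]]'
python3 -m jog '[[[0,0,-2],[0,0,0],1],[[0,0,-2],[0,0,0],1],[[0,0,-2],[0,0,0],0],[[0,0,-2],[0,0,0],0],[[0,0,-2],[0,0,0],0],[[0,0,-2],[0,0,0],0],[[0,0,-2],[0,0,0],0],[[0,0,-2],[0,0,0],0]]'
python3 -m jog '[[[0,0,10],[0,0,0],0],[[0,0,40],[0,0,0],0],[[0,0,80],[0,0,0],0],[[0,0,80],[0,0,0],0],[[-40,0,80],[0,0,-7],0],[[-80,0,80],[0,0,-14],0],[[-120,0,80],[0,0,-21],0],[[-120,0,80],[0,0,-26],0]]'
```

```text
time_s: 6.02
eef_pos: [538.6, 246.8, 35.2]
ee_rot: [-0.001, 0.463, 0.886, -0.001]
force: [-11.7, -8.9, 34.7]
grip_width: 0.652
time_s: 6.68
eef_pos: [539.1, 247.5, 33.0]
ee_rot: [-0.0, 0.463, 0.886, -0.0]
force: [-0.2, 1.1, 0.5]
grip_width: 0.994
time_s: 7.35
eef_pos: [411.9, 247.1, 112.6]
ee_rot: [-0.002, 0.652, 0.758, -0.003]
force: [0.5, -1.3, -0.0]
grip_width: 0.998
```

```bash
cat > m.py <<'E'
from h import *
p=capture("side");W=cloud(p);x,y,z=W[...,0],W[...,1],W[...,2]
o=np.array([560,418]);a=np.deg2rad(33.4);ex=np.array([np.cos(a),np.sin(a)]);ey=np.array([-ex[1],ex[0]])
rx=(x-o[0])*ex[0]+(y-o[1])*ex[1];ry=(x-o[0])*ey[0]+(y-o[1])*ey[1]
hsv=cv2.cvtColor(p["color"],cv2.COLOR_BGR2HSV).astype(int);H,S=hsv[...,0],hsv[...,1]
E
python3 - <<'E'
from m import *
cv2.imwrite("pics/s2.png",cv2.resize(p["color"][210:320,200:360],(800,550),interpolation=cv2.INTER_CUBIC))
for q in("loop","reel","tray_yellow"):
    for d in place_of(p,q)[:3]:
        r,c=d["centre"];print(q,round(d["p"],2),round(r),round(c),[round(float(f[int(r),int(c)])) for f in(rx,ry,z)], "at z23", ((ray(p,r,c,23)[:2]-o)@np.array([ex,ey]).T).round(1),ray(p,r,c,23).round())
roof=(z>66)&(z<74)&(abs(rx)<60)&(abs(ry)<110)&(H>8)&(H<30)&(S>60)
for lo in range(-80,80,30):
    m=roof&(ry>lo)&(ry<lo+20);print("front edge ry",lo,np.percentile(rx[m],3).round(1) if m.any() else None)
yel=(H>=18)&(H<34)&(S>130)&(z>5)&(z<50)&(rx>-10)&(rx<100)&(ry<5)
q=np.c_[rx[yel],ry[yel],z[yel]];print("yellow",len(q),np.percentile(q,[3,50,97],axis=0).round(1))
m=q[:,0]<np.percentile(q[:,0],90);print("face fit rx=a*ry+b",np.polyfit(q[m,1],q[m,0],1))
mid=(S<70)&(z>5)&(z<50)&(rx>-25)&(rx<60)&(ry>-75)&(ry<5);print("loop pts",mid.sum(),np.percentile(np.c_[rx[mid],ry[mid],z[mid]],[5,50,95],axis=0).round(1) if mid.any() else 0)
m=(np.hypot(x-539,y-247)<50)&(z>30)&(z<55);print("reel",m.sum(),cv2.minEnclosingCircle(W[m][:,:2].astype(np.float32)))
m=(np.hypot(x-371,y-243)<70)&(z>5)&(z<40)&(H<18)&(S>140);print("handle",m.sum(),cv2.minAreaRect(W[m][:,:2].astype(np.float32)))
print(sensors.sense()["eef_pos"])
E
```

```text
loop 0.86 246 260 [39, -58, 12] at z23 [ 19.5 -44.5] [601. 392.  23.]
loop 0.62 242 316 [-39, -168, 12] at z23 [ -57.9 -153.3] [596. 258.  23.]
reel 0.78 267 321 [-123, -109, 3] at z23 [-149.1  -86.7] [483. 264.  23.]
reel 0.67 325 132 [-49, 297, 21] at z23 [-55.3 298.6] [349. 637.  23.]
reel 0.66 227 355 [-287, -41, 190] at z23 [ -69.8 -278.5] [655. 147.  23.]
tray_yellow 0.69 243 243 [39, -11, 36] at z23 [ 58.1 -22.6] [621. 431.  23.]
front edge ry -80 -1.6
front edge ry -50 -1.6
front edge ry -20 -1.0
front edge ry 10 -1.5
front edge ry 40 -0.9
front edge ry 70 -1.5
yellow 290 [[ 35.5 -76.2   5.8]
 [ 38.6 -34.2  21.1]
 [ 45.9  -5.9  36.2]]
face fit rx=a*ry+b [9.19777294e-03 3.84733949e+01]
loop pts 44 [[ -0.3 -42.7   7.4]
 [  9.4 -40.3  23. ]
 [ 39.9  -1.3  42.5]]
reel 302 ((537.323486328125, 246.42596435546875), 30.58318519592285)
handle 539 ((368.3046875, 235.11346435546875), (114.59382629394531, 35.25308609008789), 86.17874145507812)
[420.4718699  247.58878777 114.12648927]
```

View pics/s2.png

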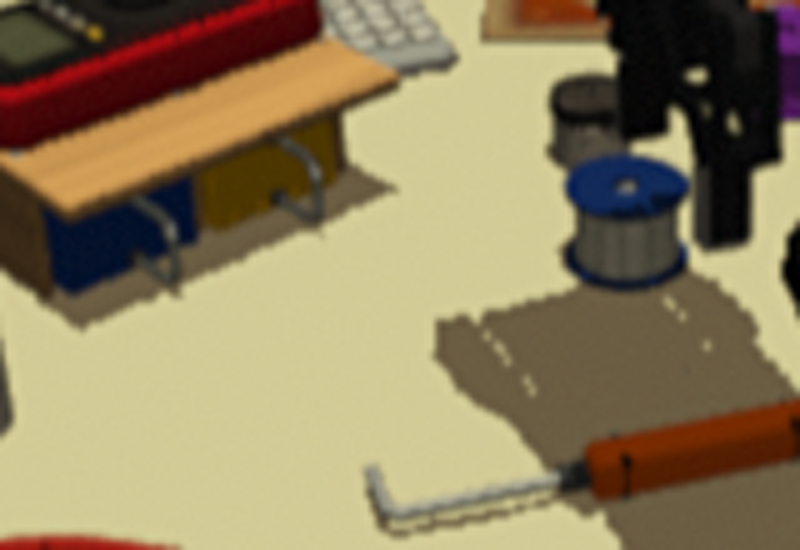

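Reel is upright at (538,247); in the crop it's at (628,220). The yellow loop is at crop (300,180), with its hole centre near riser (20.5,-42), world (600,394). The tray front is at rx 38.5 and parallel to the riser. Next, grip the handle.

```bash

python3 -m jog '[[[-24,-2,-20],[0,0,0],0],[[-48,-4,-40],[0,0,0],0],[[-48,-4,-70],[0,0,0],0],[[-48,-4,-93],[0,0,0],0],[[-48,-4,-93],[0,0,0],0],[[-48,-4,-93],[0,0,0],1],[[-48,-4,-93],[0,0,0],1],[[-48,-4,-93],[0,0,0],1]]' 60
python3 -m jog '[[[0,0,0],[0,0,0],1],[[0,0,0],[0,0,0],1],[[0,0,0],[0,0,0],1],[[0,0,0],[0,0,0],1],[[0,0,0],[0,0,0],1],[[0,0,20],[0,0,0],1],[[0,0,35],[0,0,0],1],[[0,0,35],[0,0,0],1]]'
python3 - <<'E'
from h import *
p=capture("side");cv2.imwrite("pics/s3.png",cv2.resize(p["color"][210:340,200:400],(800,520),interpolation=cv2.INTER_CUBIC))
W=cloud(p);x,y,z=W[...,0],W[...,1],W[...,2];print(sensors.sense()["eef_pos"])
for d in place_of(p,"hook_bar")[:2]: r,c=d["centre"];print(d["p"],r,c,ray(p,r,c,46).round(1),W[int(r),int(c)].round())
m=(y>305)&(y<385)&(x>330)&(x<430)&(z>25)&(z<80);print(m.sum());i=np.argwhere(m)
q=W[m];s=q[(q[:,1]<350)];print("shank",np.median(s,0).round(1),np.polyfit(s[:,1],s[:,0],1).round(3),np.polyfit(s[:,1],s[:,2],1).round(3));b=q[q[:,0]>q[:,0].max()-20];print("bar end",np.median(b,0).round(1),"max",q.max(0).round(1))
E
```

```text
time_s: 8.22
eef_pos: [372.5, 243.7, 21.6]
ee_rot: [0.001, 0.651, 0.759, 0.001]
force: [0.3, 0.4, 0.3]
grip_width: 0.605
time_s: 8.88
eef_pos: [372.4, 243.9, 57.6]
ee_rot: [0.001, 0.651, 0.759, 0.002]
force: [1.4, -0.2, -1.3]
grip_width: 0.194
[371.85778022 243.66314552  56.28653836]
0.83 291.5 273.5 [375.5 375.3  46. ] [370. 376.  51.]
0.3 240.4 314.8 [561.8 265.5  46. ] [621. 259.  14.]
139
shank [357.5 328.   49.5] [-1.45000e-01  4.04824e+02] [ 0.   49.14]
bar end [370.3 375.1  50.6] max [381.2 379.6  52.9]
```

View pics/s3.png

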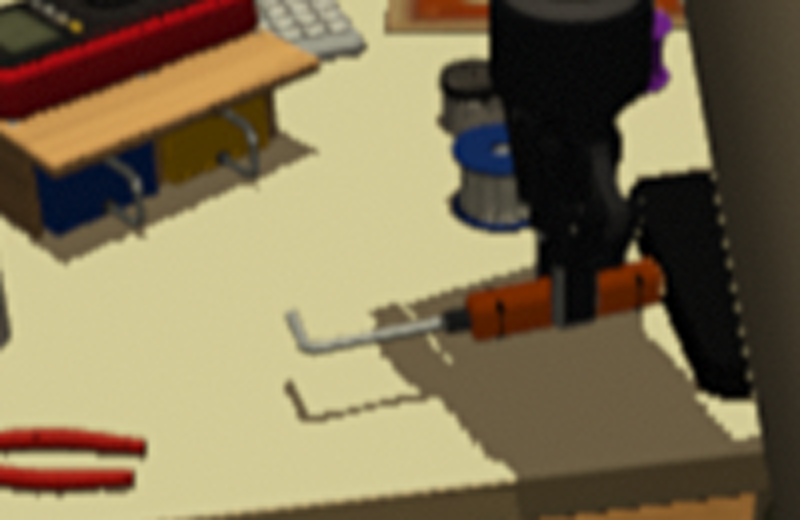

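Hook gripped and level. The bar is at (371,375), which agrees with the TCP sitting at the tool origin. Turn it to the riser axis and come to the stand-off.

```bash

python3 -m jog '[[[10,22,0],[0,0,-7],1],[[20,45,0],[0,0,-14],1],[[30,68,0],[0,0,-21],1],[[41,90,0],[0,0,-28],1],[[41,90,0],[0,0,-35],1],[[41,90,0],[0,0,-42],1],[[41,90,0],[0,0,-49],1],[[41,90,0],[0,0,-56],1]]' 
python3 -m jog '[[[0,0,0],[0,0,-7],1],[[0,0,0],[0,0,-9],1],[[0,0,-10],[0,0,-9],1],[[0,0,-22],[0,0,-9],1],[[13,8,-22],[0,0,-9],1],[[26,17,-22],[0,0,-9],1],[[26,17,-22],[0,0,-9],1],[[26,17,-22],[0,0,-9],1]]'
python3 - <<'E'
from m import *
cv2.imwrite("pics/s4.png",cv2.resize(p["color"][200:320,200:360],(800,600),interpolation=cv2.INTER_CUBIC))
s=sensors.sense();print(s["eef_pos"],s["ee_rot"],s["joints"])
for d in place_of(p,"hook_bar")[:2]: r,c=d["centre"];print(d["p"],r,c,ray(p,r,c,26).round(1),W[int(r),int(c)].round())
t=s["eef_pos"];u=rx-((t[0]-o[0])*ex[0]+(t[1]-o[1])*ex[1]);w=ry-((t[0]-o[0])*ey[0]+(t[1]-o[1])*ey[1])
m=(u>65)&(u<120)&(abs(w)<20)&(z>10)&(z<60)&(S<70);print("shank",m.sum(),np.polyfit(u[m],w[m],1),np.polyfit(u[m],z[m],1),np.median(z[m]))
m=(u>122)&(u<142)&(w>-45)&(w<6)&(z>10)&(z<60);print("bar u,w,z",np.percentile(np.c_[u[m],w[m],z[m]],[3,50,97],axis=0).round(1))
E
```

```text
time_s: 9.65
eef_pos: [411.6, 333.2, 53.9]
ee_rot: [0.0, 0.932, 0.362, -0.001]
force: [0.6, -0.2, -0.8]
grip_width: 0.192
time_s: 10.32
eef_pos: [437.7, 350.1, 31.8]
ee_rot: [0.0, 0.957, 0.291, -0.001]
force: [-0.7, -0.0, -0.8]
grip_width: 0.188
[437.23537704 349.91669643  31.98153998] [ 1.94649024e-04  9.56669656e-01  2.91173185e-01 -1.14344843e-03] [4.65722687e-01 6.47265701e-01 1.60660909e+00 4.94361263e-06
 8.90037657e-01 1.44560963e+00]
0.62 258.1 253.3 [541.8 409.4  26. ] [553. 410.  20.]
shank 27 [-0.00489024  1.83193733] [-1.42749665e-02  2.55386922e+01] 24.128488725993904
bar u,w,z [[123.9 -11.7  20.6]
 [127.1  -5.4  24.2]
 [131.6   2.8  25.9]]
```

View pics/s4.png

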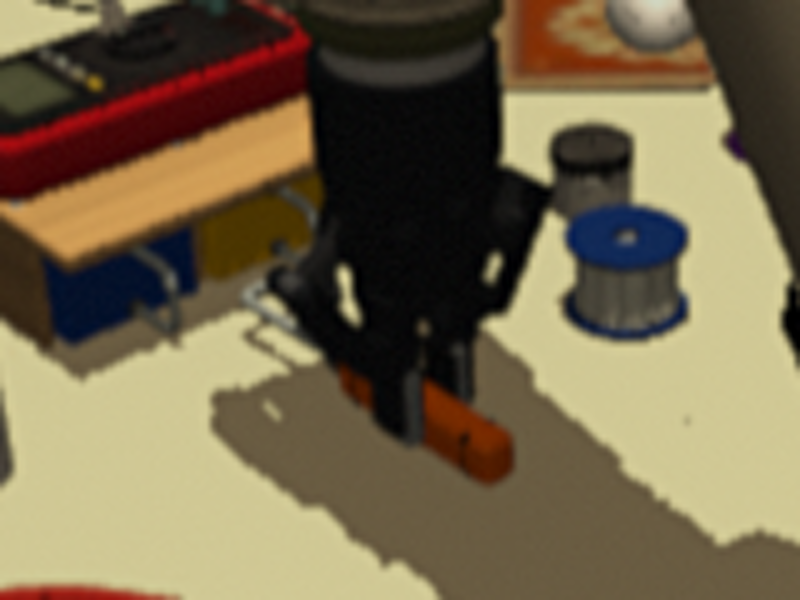

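The bar tip is at crop (250,295), in front of the roof and left of the yellow loop (300,215). Shank axis height is about 22 mm. Go forward 30, then 35 to the right through the loop.

```bash

python3 -m jog '[[[8,5,0],[0,0,0],1],[[17,11,0],[0,0,0],1],[[25,16,0],[0,0,0],1],[[25,16,0],[0,0,0],1],[[30,9,0],[0,0,0],1],[[35,2,0],[0,0,0],1],[[40,-6,0],[0,0,0],1],[[44,-13,0],[0,0,0],1]]' 
python3 - <<'E'
from m import *
q=capture("top")
a=cv2.resize(p["color"][205:305,210:310],(400,400),interpolation=cv2.INTER_CUBIC);b=cv2.resize(q["color"][200:300,220:320],(400,400),interpolation=cv2.INTER_CUBIC)
cv2.imwrite("pics/s5.png",np.hstack([a,b]))
s=sensors.sense();print(s["eef_pos"],s["force"])
E
```

```text
time_s: 11.08
eef_pos: [482.6, 336.0, 33.3]
ee_rot: [0.0, 0.957, 0.29, -0.0]
force: [0.1, -0.3, -2.5]
grip_width: 0.195
[482.91280322 335.86109161  33.35570319] [-0.1754582   0.29248093 -0.18244299]
```

View pics/s5.png

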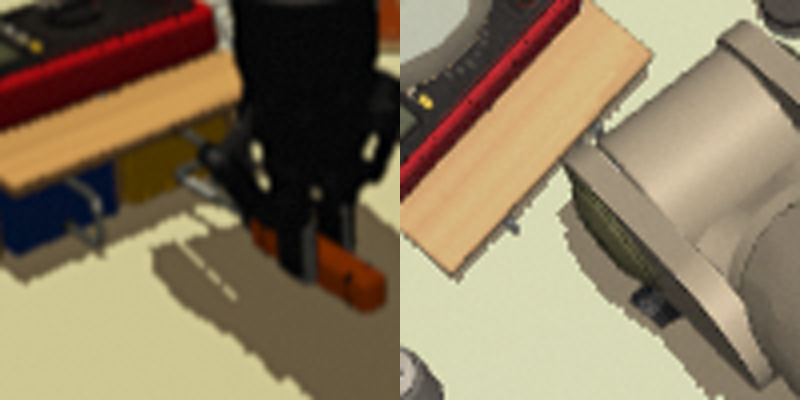

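Left panel: the bar goes in at (190,175), beside the loop, and no contact force shows. Pull 45 mm and check that the tray follows.

```bash

python3 -m jog '[[[-5,-3,0],[0,0,0],1],[[-10,-7,0],[0,0,0],1],[[-15,-10,0],[0,0,0],1],[[-20,-13,0],[0,0,0],1],[[-25,-17,0],[0,0,0],1],[[-30,-20,0],[0,0,0],1],[[-34,-22,0],[0,0,0],1],[[-38,-25,0],[0,0,0],1]]' 
python3 - <<'E'
from m import *
cv2.imwrite("pics/s6.png",cv2.resize(p["color"][205:305,210:330],(720,600),interpolation=cv2.INTER_CUBIC))
yel=(H>=18)&(H<34)&(S>130)&(z>5)&(z<50)&(rx>-60)&(rx<100)&(ry<5)&(ry>-80)
q=np.c_[rx[yel],ry[yel],z[yel]];print("yellow",len(q),np.percentile(q,[3,50,97],axis=0).round(1))
s=sensors.sense();print(s["eef_pos"],s["force"])
E
```

```text
time_s: 11.85
eef_pos: [443.8, 312.3, 33.4]
ee_rot: [-0.0, 0.957, 0.291, 0.0]
force: [1.8, 0.5, -1.8]
grip_width: 0.193
yellow 555 [[  2.5 -74.7   6.3]
 [  6.1 -29.4  25. ]
 [ 67.1  -5.7  44.8]]
[443.08545596 311.83134629  33.22904216] [ 0.42299944  0.41405749 -1.3595849 ]
```

View pics/s6.png

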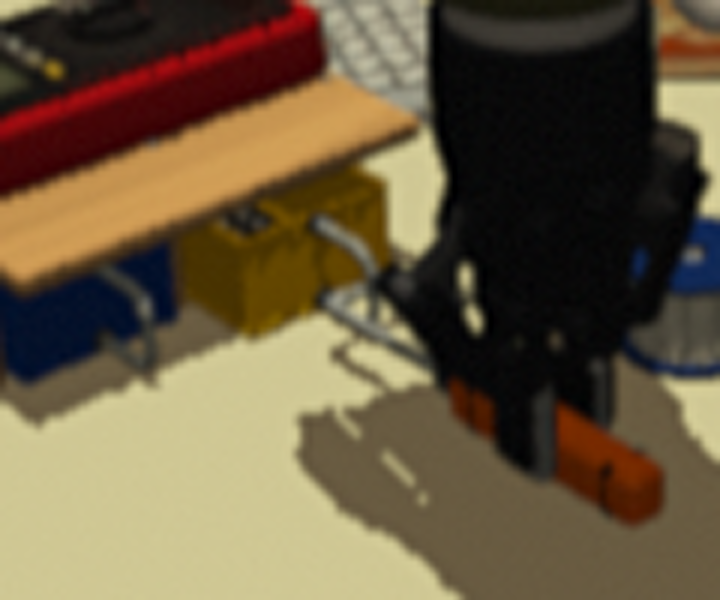

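The tray is following (hook through the loop, tray front at rx ≈ 5). Pull another 122 mm at a moderate speed, easing off at the end.

```bash

python3 -m jog '[[[-5,-3,0],[0,0,0],1],[[-12,-8,0],[0,0,0],1],[[-19,-12,0],[0,0,0],1],[[-26,-17,0],[0,0,0],1],[[-33,-22,0],[0,0,0],1],[[-40,-26,0],[0,0,0],1],[[-47,-31,0],[0,0,0],1],[[-54,-36,0],[0,0,0],1]]' 
python3 -m jog '[[[-7,-5,0],[0,0,0],1],[[-14,-9,0],[0,0,0],1],[[-21,-14,0],[0,0,0],1],[[-28,-18,0],[0,0,0],1],[[-35,-23,0],[0,0,0],1],[[-41,-27,0],[0,0,0],1],[[-45,-30,0],[0,0,0],1],[[-48,-32,0],[0,0,0],1]]' 
python3 - <<'E'
from m import *
cv2.imwrite("pics/s7.png",cv2.resize(p["color"][205:335,210:366],(720,600),interpolation=cv2.INTER_CUBIC))
yel=(H>=18)&(H<34)&(S>130)&(z>5)&(z<50)&(rx>-160)&(rx<100)&(ry<15)&(ry>-90)
q=np.c_[rx[yel],ry[yel],z[yel]];print("yellow",len(q),np.percentile(q,[1,50,99],axis=0).round(1));print(cv2.minAreaRect(q[q[:,2]>38][:,:2].astype(np.float32)))
s=sensors.sense();print(s["eef_pos"],s["force"])
E
```

```text
time_s: 12.57
eef_pos: [389.6, 276.1, 33.4]
ee_rot: [-0.0, 0.957, 0.291, 0.0]
force: [1.4, 0.4, -0.6]
grip_width: 0.192
time_s: 13.23
eef_pos: [341.7, 244.1, 33.4]
ee_rot: [-0.0, 0.957, 0.291, 0.0]
force: [2.2, 0.7, -0.1]
grip_width: 0.196
yellow 1323 [[-120.6  -76.1    5.5]
 [ -72.2  -38.3   28.7]
 [ -23.1   -4.9   46.7]]
((-71.84182739257812, -42.20587158203125), (75.35516357421875, 98.42837524414062), 89.37337493896484)
[341.37068719 243.89815598  33.276209  ] [ 0.995303    1.51328325 -0.95060772]
```

View pics/s7.png

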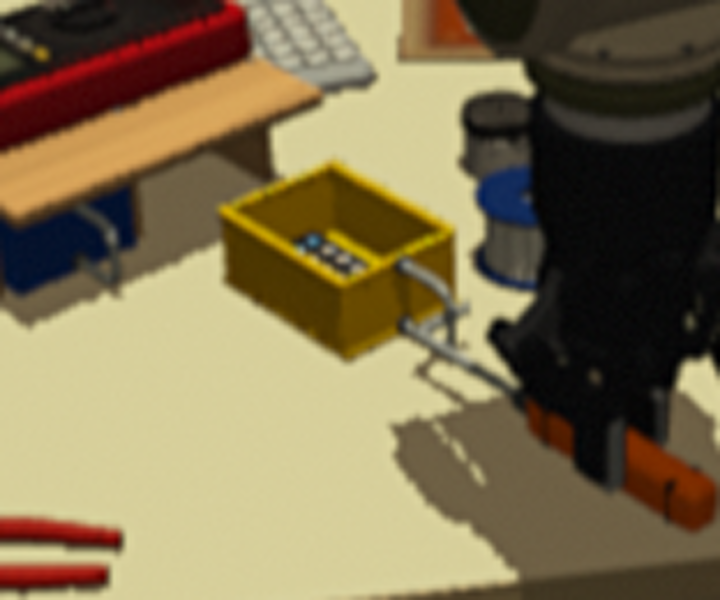

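The tray is fully out (rx -121 to -23) with the remote in it at (330,255). The bar shows through the loop at (445,320). Slack off and unhook to the left.

```bash

python3 -m jog '[[[5,3,0],[0,0,0],1],[[10,7,0],[0,0,0],1],[[10,7,0],[0,0,0],1],[[4,17,0],[0,0,0],1],[[-2,27,0],[0,0,0],1],[[-9,37,0],[0,0,0],1],[[-16,47,0],[0,0,0],1],[[-23,57,0],[0,0,0],1]]' 
python3 - <<'E'
from m import *
cv2.imwrite("pics/s8.png",cv2.resize(p["color"][205:335,210:366],(720,600),interpolation=cv2.INTER_CUBIC))
yel=(H>=18)&(H<34)&(S>130)&(z>38)&(z<50)&(rx>-160)&(rx<100)&(ry<15)&(ry>-90)
print(cv2.minAreaRect(np.c_[rx[yel],ry[yel]].astype(np.float32)))
s=sensors.sense();print(s["eef_pos"],s["force"])
E
```

```text
time_s: 13.95
eef_pos: [318.9, 302.0, 33.1]
ee_rot: [0.0, 0.957, 0.291, -0.0]
force: [-0.2, 0.3, -1.1]
grip_width: 0.194
((-71.9288558959961, -40.08019256591797), (72.97793579101562, 100.62916564941406), 87.91265106201172)
[317.92669187 303.07771824  33.12685172] [-1.83316767 -0.44807229 -1.22505609]
```

View pics/s8.png

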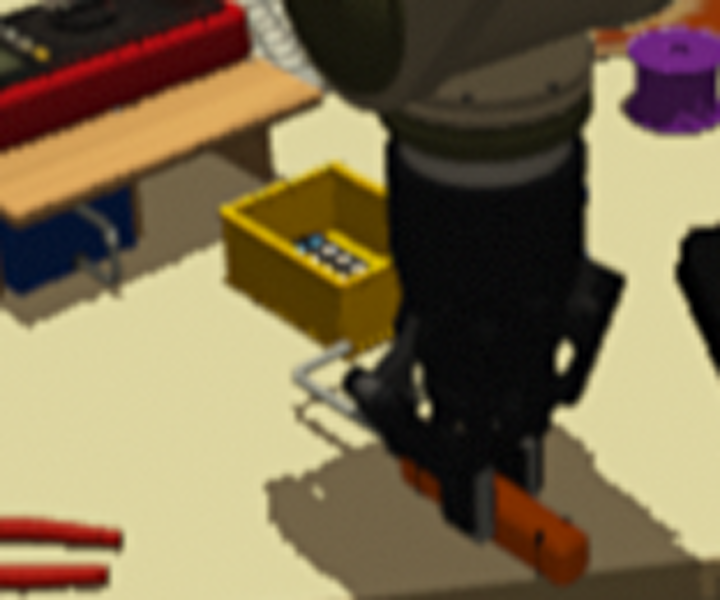

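Unhooked, with the tray unmoved; the bar (300–350, 345–380) is free of the loop. Swing the tool away and lay it in front.

```bash

python3 -m jog '[[[-4,0,5],[0,0,6],1],[[-4,0,15],[0,0,13],1],[[-4,0,15],[0,0,20],1],[[-4,0,15],[0,0,27],1],[[0,-5,15],[0,0,34],1],[[12,-10,15],[0,0,41],1],[[24,-18,15],[0,0,48],1],[[36,-26,15],[0,0,55],1]]' 
python3 -m jog '[[[0,0,0],[0,0,7],1],[[0,0,0],[0,0,10],1],[[0,0,-10],[0,0,10],1],[[0,0,-20],[0,0,10],1],[[0,0,-26],[0,0,10],1],[[0,0,-28],[0,0,10],1],[[0,0,-28],[0,0,10],1],[[0,0,-28],[0,0,10],1]]' 
python3 -m jog '[[[0,0,0],[0,0,0],0.7],[[0,0,0],[0,0,0],0.5],[[0,0,0],[0,0,0],0.3],[[0,0,0],[0,0,0],0.3],[[0,0,0],[0,0,0],0.3],[[0,0,30],[0,0,0],0.3],[[0,0,60],[0,0,0],0.3],[[0,0,90],[0,0,0],0.3]]' 
python3 -m jog '[[[0,0,20],[0,0,0],0.3],[[0,0,30],[0,0,0],0.3],[[0,-40,40],[0,0,-7],0.3],[[-10,-80,50],[0,0,-14],0.3],[[-30,-120,60],[0,0,-21],0.3],[[-50,-160,60],[0,0,-28],0.3],[[-65,-200,60],[0,0,-35],0.3],[[-65,-240,60],[0,0,-42],0.3]]' 
python3 - <<'E'
from m import *
q=capture("top")
a=cv2.resize(p["color"][190:340,120:400],(790,300),interpolation=cv2.INTER_CUBIC);b=cv2.resize(q["color"][190:360,170:400],(400,296),interpolation=cv2.INTER_CUBIC)
im=np.zeros((596,790,3),np.uint8);im[:300]=a;im[300:,:400]=b;cv2.imwrite("pics/s9.png",im)
yel=(H>=18)&(H<34)&(S>130)&(z>38)&(z<50)&(rx>-160)&(rx<100)&(ry<15)&(ry>-90)
print("tray",cv2.minAreaRect(np.c_[rx[yel],ry[yel]].astype(np.float32)))
m=(np.hypot(x-539,y-247)<50)&(z>30)&(z<55);print("reel",m.sum(),cv2.minEnclosingCircle(W[m][:,:2].astype(np.float32)))
for n,P in(("s",p),("t",q)):
  for k in["bottle","pot","cutters","hook_tool","hook_bar"]:
    for d in place_of(P,k)[:1]: r,c=d["centre"];print(n,k,round(d["p"],2),ray(P,r,c,0).round())
m=(np.hypot(x-355,y-275)<70)&(z>3)&(z<60)&(H<18)&(S>140);print("handle",m.sum(),cv2.minAreaRect(W[m][:,:2].astype(np.float32)),z[m].max())
E
```

```text
time_s: 14.67
eef_pos: [355.9, 275.1, 48.2]
ee_rot: [-0.0, 0.712, 0.702, -0.0]
force: [0.1, 0.8, -1.6]
grip_width: 0.195
time_s: 15.33
eef_pos: [355.2, 275.2, 21.1]
ee_rot: [-0.0, 0.651, 0.759, -0.0]
force: [-5.1, -4.7, 16.9]
grip_width: 0.197
time_s: 16.0
eef_pos: [354.8, 275.2, 111.2]
ee_rot: [-0.0, 0.651, 0.759, -0.001]
force: [0.4, 0.1, 0.2]
grip_width: 0.7
time_s: 16.67
eef_pos: [288.7, 44.3, 170.2]
ee_rot: [-0.0, 0.879, 0.478, -0.0]
force: [1.8, -0.5, 0.2]
grip_width: 0.697
tray ((-72.50654602050781, -40.492496490478516), (73.9703140258789, 98.39617919921875), 89.71644592285156)
reel 305 ((539.1991577148438, 247.413330078125), 31.542985916137695)
s bottle 0.97 [461. 539.   0.]
s pot 0.66 [636. 257.   0.]
s cutters 0.78 [356. 517.   0.]
s hook_tool 0.94 [350. 275.   0.]
t bottle 0.69 [452. 546.   0.]
t pot 0.71 [633. 248.   0.]
t cutters 0.74 [354. 515.   0.]
t hook_tool 0.81 [357. 276.   0.]
t hook_bar 0.57 [360. 407.   0.]
handle 573 ((353.30548095703125, 274.79833984375), (22.472312927246094, 100.29891967773438), 10.295480728149414) 24.672405414396682
```

View pics/s9.png

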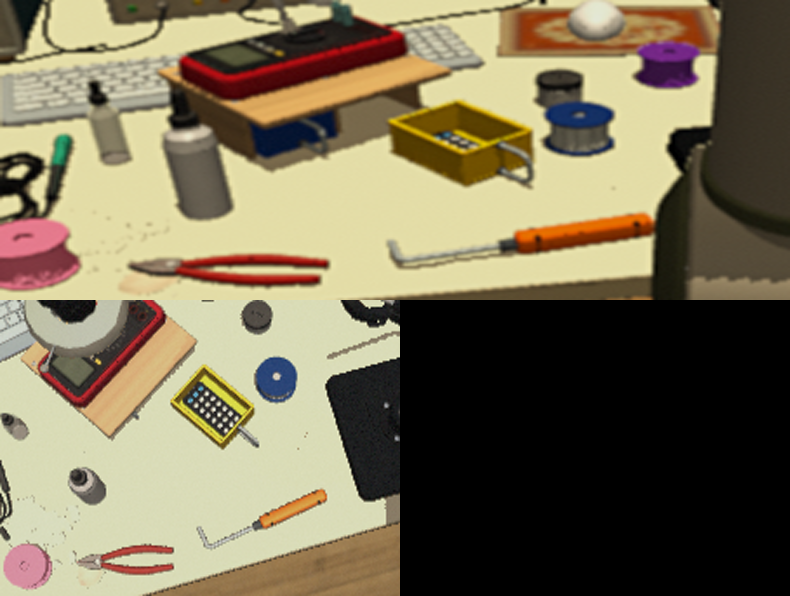

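Both views agree. The tray is clear of the roof with the remote in it, the reel stands upright beside it, and the hook lies flat and away from the tray. Everything else is in place.

```bash
python3 -c "
from rig import ctrl; print(ctrl.finish_job())"
```

```text
the job is handed in; nothing more can be done
None
```

The yellow tray is out from under the riser with the remote still in it, and the job is handed in at about 17 s of the 69 s allowed. I set the blue solder reel upright to the right of the tray's path. Then I hooked the tray's wire loop, dragged the tray out, slid the hook out sideways and laid it flat nearer the desk's front edge.

The last side and top views, with measurements from the images, showed:
- **Tray:** its back edge is about 23 mm in front of the roof edge and it sits parallel to the riser. It did not move when the hook came free.
- **Reel:** it is where I put it, about (539, 247), roughly 25 mm clear of the tray's side by measurement.
- **Hook:** it lies flat, more than 60 mm from the tray, with the gripper open and well away from everything.
- **Left-alone things:** the bottle, pot and cutters are within about 1 cm of their first readings, which is the detectors' own scatter. The blue tray looks unmoved in the pictures; I did not measure it again.

The largest force reading printed was about 38 N at the wrist, as the reel was set down. No check failed. One move had a stray 15° turn in a row by mistake, and the next row cancelled it; the reel still landed where intended.

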